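Hold the T-bolt head behind the jig bracket

ROBOT

A 6-joint arm with a two-finger parallel gripper is mounted at the origin on the work surface. World frame = base frame: x ahead of the robot, y to its left, z up, the work surface at z = 0. Lengths are in m, angles in rad, forces in N, time in s.
With the tool pointing down it reaches from about 0.35 to 0.775 m from the base axis. Payload 7.3 kg.
Tool frame: the origin (TCP) lies at the very end of the fingers, on their centre line; the grasp point (between the pads) lies 19 mm behind it; z points along the fingers, x is the direction in which the jaws open and shut, and the axes are right-handed (so a half turn about z gives the same grasp; the last joint's range is limited). The gripper opens to 92 mm and grips with 3 to 60 N. Pads are 19 mm wide; open, the fingers measure 130 mm over their backs; the gripper's body (75 mm by 190 mm) begins 47 mm behind the grasp point.
Start: joints at [-1.352, 0.342, 1.524, -0, 1.275, -0.146], TCP at [0.187, -0.49, 0.227] pointing down, gripper open.
Joint ranges: [-2.53, 2.53], [-0.77, 2.02], [0.04, 2.7], [-1, 4.14], [0.28, 2.66], [-3.11, 3.11]. Speed limits (rad/s): [2.57, 2.57, 3.14, 3.14, 3.14, 3.14].

INTERFACE

Orientations are given as [roll, pitch, yaw] about the fixed x, y, z axes, in that order (R = Rz(yaw) Ry(pitch) Rx(roll)).
In Python, from cell import robot, read_camera, nets gives the robot as it stands. The module is installed in compiled form; this text tells all that it offers.
- The arm moves only by the tool carry_out, never from a script. Its arguments are lists of equal length, an entry for each row: "translation": the shift along the tool's x, y, z in m, a list of three; "turn": the turn, a rotation vector about the tool's x, y, z in rad, a list of three; "gripper": the gripper's target within -1 to 1 (shut at 1, half-way at 0, fully open at -1). A call has 1 to 10 rows; each row shifts and turns the commanded pose from where the row before left it, along the tool's axes as they then stand; what a row does not reach is not made up. A row lasts 1/10 s, in which the tool goes at most 50 mm and 8.59 degrees, less where a joint would pass 70% of its speed; a pose out of reach is approached as far as the arm can. A call with a gripper value outside its range is refused whole. The fingers move at their own pace and stop on an object; "squeeze" is the grip in N (left out, the last holds). Time passes only in rows, so rows that do not move let the fingers close. It gives the time, the measured TCP pose, the force and the opening at its end, in the units of the state.
- robot.observe(): the state, without advancing time (a new reading comes with each control period).
- read_camera(name): name is "scene" or "side" or "wrist"; returns a dict with "img" (400x640x3 uint8, red, green, blue), "fx", "fy", "cx", "cy" (pixels), "world_from_camera" (4x4, takes a point from camera to world coordinates). Camera axes: x right, y down, z forward; pixel columns grow to the right and rows downward; lengths in m; the calibration is good to about 2 mm. A picture is of the moment at which its call begins. There is no depth.
- robot.hand_in(): hands the job in, once; it reports no verdict.
Trained networks look in a picture, given as the dict that the camera call returned (one of the last four; its "shot" number tells which), for a name from the list of things; names that differ only in an ending like _2 or _b are one class to them, and where a whole thing is asked for, a point or a joint stands for the part that bears it (a point fixed in the world has none). Each returns a list of dicts, best first, with "score" (0 to 1); they miss things now and then, are a little off and sometimes report something else, mostly with a low value. They report only what shows in the picture. A call takes as long as a camera call.
- nets.regions_of(picture, name): "region" (400x640 bool, what is visible of it) and "pixel" ([column, row] in pixels, amid what is visible of it).
- nets.tip_of(picture, name): "pixel" ([column, row] in pixels: a listed point, or the origin of a listed thing).
The state is a dict: "time": time; "qpos": joint angles; "qvel": joint speeds; "joint_efforts": joint torques, N m; "tool_pos": TCP position; "tool_rot": TCP orientation; "contact_force": force on the tool from outside, world axes, zero at the start; "torque": the same for the moment, N m; "opening": finger opening in m.
Only numpy, scipy, OpenCV 4.12 (cv2) and the standard library are available. Lean on these libraries where they do the work, as an engineer would, in place of code of your own. Each camera call takes 0.05 s, during which the arm holds its last target. There are 200 camera calls.

TASK

Get the jig on the bench ready for its nut to be tightened: take away the plywood strip that lies across the gap between the steel bracket and the plywood panel and lay it flat inside the open drawer. Then reach down into the gap, pinch the T-bolt's head behind the bracket between the fingers so that it stands upright, square between them (the spanner hanging on the nut drags it askew, and must not be touched), and hold it firmly from turning: finish while still holding it, do not let go. Leave everything else on the bench where it is.

Things in the scene. Friction and masses are not known exactly. Their poses are not given: they have to be found in the camera images.
- jig: drilling jig fixed to the bench; origin: centre of the underside of its plywood base (170 x 200 x 18 mm). Its x points from the upright steel bracket (robot's side, 170 mm wide, inner face at x = -30 mm) to the plywood panel (180 mm wide, inner face at x = +30 mm), z up. The 60 mm gap between them is open at the top and both ends; both end 195 mm above the bench
- head_center (a point): centre of the T-bolt's head, in the middle of the gap (x = y = 0 in the jig's frame), 160 mm above the bench, 35 mm below the bracket's top. The head is a dark steel bar, 16 mm along the bolt (jig's x), 9 mm thick (this point's y) and 36 mm long (this point's z); it turns about the bolt's axis, the jig's x
- bolt_head: the same head as a body, same origin and axes. A neck 8 mm across and 12 mm long, then a 20 mm collar, join it to the bracket; it is free on its other sides. Pinched along the jig's y by parallel fingers pointing straight down, it squares up between them and stands upright
- bolt (a joint): turning angle of the bolt with its head, nut and spanner, rad: about 0 when the spanner hangs straight down (the head then leans about 0.3 rad), 0.3 when the head stands upright. It turns easily and falls back towards 0 when it is let go
- spanner: short aluminium-coloured spanner on the nut at the bracket's robot side (between 40 and 53 mm from the gap's middle along the jig's -x), hanging down 122 mm from the bolt's axis. It turns with the bolt; origin on the bolt's axis in the middle of the gap. Not to be touched
- strip: loose plywood strip 100 x 30 x 18 mm, 50 g, lying flat across the top edges of bracket and panel, its length along its x axis (near to the jig's x), beside the bolt's head on the jig's +y side; origin at the centre of its underside, 195 mm above the bench at the start
- strip_center (a point): centre of the strip, 9 mm above its underside; same axes as the strip
- drawer_mouth (a point): point fixed to the drawer unit, on the inner floor of the open drawer (22 mm above the bench), mid-width, 64 to 94 mm behind the inner face of the drawer's front (the drawer slides, 1 N moves it; its bar handle stands out 35 mm). x points into the unit, z up. The drawer is 198 mm wide inside; side walls rise 46 mm above its floor, the front 56 mm. The unit (240 mm wide, 90 mm tall) covers the drawer from 70 mm beyond this point
- glue: white plastic glue bottle, 60 mm across, 170 mm tall, upright (bystander)
- holesaw: dark steel hole saw standing mouth down, 64 mm across, 85 mm tall, right of the middle beyond the jig (bystander)
- tape: black tape measure, 66 x 40 x 62 mm tall, at the right (bystander)
- tin: steel tin of screws, 68 mm across, 75 mm tall, between jig and drawer, nearer the robot (bystander)
- sander: cork sanding block, 110 x 60 x 35 mm, at the right (bystander)
- sparenut: loose spare steel nut, 28 mm across, 13 mm tall, lying on the foot of the bracket on the robot's side; leave it there (bystander)

How it is judged:
On the way, in this order (a step that is already met when the one before it is completed fails the run):
1. the strip lies in the drawer, let go (x of strip_center in the frame of drawer_mouth between -0.09 and 0.15 m and y of strip_center in the frame of drawer_mouth between -0.1 and 0.1 m and z of strip_center in the frame of drawer_mouth between 0 and 0.022 m and contact force between each of the arm, the fingers and strip below 0.3 N and linear speed of strip below 0.03 m/s), for 0.3 s.
2. the bolt's head is pinched upright between the fingers (value of joint bolt between 0.2 and 0.4 rad and velocity of joint bolt between -0.1 and 0.1 rad/s and contact force between the fingers and bolt_head above 5 N and distance between the grasp point and head_center below 0.022 m and contact force between anything else and spanner below 0.3 N), for 0.5 s.
At the end, for the whole second after the job is handed in: the strip lies inside the drawer on its floor (centre under 22 mm above it), untouched and at rest; the fingers pinch the bolt's head (over 5 N, grasp point within 22 mm of its centre), which stands upright within 0.1 rad and is not turning; nothing touches the spanner (all of step 1 and all of step 2); the arm keeps its last pose, push and grip.
It fails at once if a bystander is pushed more than 25 mm (distance of any of glue, holesaw, tape, tin, sander, sparenut from where it was at the start of the episode above 0.025 m).
It fails at once if the spanner is touched with more than a brush (contact force between any of the arm, the fingers and spanner above 2 N).
It also fails if it takes over 51 s, if anything falls off the work surface, if the arm or the gripper's body presses on something with over 40 N, if the wrist force passes 120 N, or if a joint passes its speed limit or range.

## Working session

There is one attempt and no reset: what is moved stays moved. The work goes in short steps, Python scripts to look and compute and a tool call to move; the robot and the scene stay as the last step left them, time stands still between calls to the robot, and variables do not carry over. Pictures are saved under pics/ and viewed, about 8 in all and at most 12, crops included, and the job is handed in when it is done.

Besides the shell and the picture viewer there is one more tool, called in YAML: its name, and indented under it one key for each argument. carry_out: Moves the arm, as the interface text tells. Its arguments: {"type":"object","properties":{"translation":{"type":"array","items":{"type":"array","items":{"type":"number"}}},"turn":{"type":"array","items":{"type":"array","items":{"type":"number"}}},"gripper":{"type":"array","items":{"type":"number"}},"squeeze":{"type":"number"}},"required":["translation","turn","gripper"]}

```bash
mkdir -p pics; cat > h.py <<'E'
import numpy as np, cv2
from cell import robot, read_camera, nets
def save(p,f): cv2.imwrite('pics/'+f,cv2.cvtColor(p['img'],cv2.COLOR_RGB2BGR))
def ray(p,px):
    T=np.array(p['world_from_camera']); d=T[:3,:3]@np.array([(px[0]-p['cx'])/p['fx'],(px[1]-p['cy'])/p['fy'],1]); return T[:3,3],d/np.linalg.norm(d)
def atz(p,px,z):
    o,d=ray(p,px); return o+d*(z-o[2])/d[2]
def proj(p,X):
    T=np.array(p['world_from_camera']); c=T[:3,:3].T@(np.array(X)-T[:3,3]); return [p['fx']*c[0]/c[2]+p['cx'],p['fy']*c[1]/c[2]+p['cy']]
def tri(obs):
    A=np.zeros((3,3));b=np.zeros(3)
    for p,px in obs:
        o,d=ray(p,px);M=np.eye(3)-np.outer(d,d);A+=M;b+=M@o
    return np.linalg.solve(A,b)
E
cat > a.py <<'E'
from h import *
np.set_printoptions(precision=3,suppress=True)
s=robot.observe();print(s['time'],s['tool_pos'],s['tool_rot'],s['contact_force'],s['opening'])
P={}
for n in('scene','side'):
    P[n]=read_camera(n); save(P[n],n+'0.png'); print(n,np.array(P[n]['world_from_camera'])[:3,3],P[n]['fx'])
Z=dict(jig=0,head_center=.16,strip=.195,strip_center=.204,drawer_mouth=.022,glue=0,holesaw=0,tape=0,tin=0,sander=0,sparenut=None,spanner=.16)
for k,z in Z.items():
    ob=[]
    for n in P:
        r=nets.tip_of(P[n],k)
        if r:
            px=r[0]['pixel']; ob.append((P[n],px)); print(k,n,np.round(px,1),round(r[0]['score'],2), atz(P[n],px,z) if z is not None else '')
    if len(ob)==2: print('   tri',tri(ob))
im=np.vstack([cv2.imread('pics/scene0.png'),cv2.imread('pics/side0.png')]); cv2.imwrite('pics/both0.png',cv2.resize(im,None,fx=.75,fy=.75,interpolation=cv2.INTER_AREA))
E
python3 a.py
```

```text
0.0 [ 0.187 -0.49   0.226] [-3.141  0.002 -1.206] [-0.146 -0.676 -0.078] 0.09207144422683453
scene [1.39  0.544 1.086] 465.1062561006154
side [0.265 0.81  0.828] 406.05915867685115
jig scene [302.9 214.6] 0.74 [ 0.498 -0.194  0.   ]
jig side [351.2 225.9] 0.55 [ 0.513 -0.196 -0.   ]
   tri [ 0.51  -0.184  0.012]
head_center side [354.8 190.2] 0.52 [ 0.504 -0.167  0.16 ]
strip scene [310.3 170.3] 0.81 [ 0.487 -0.17   0.195]
strip side [353.6 181. ] 0.93 [ 0.508 -0.161  0.195]
   tri [ 0.504 -0.154  0.206]
strip_center scene [308.3 175.3] 0.88 [ 0.519 -0.152  0.204]
strip_center side [353.4 176.9] 0.86 [ 0.512 -0.168  0.204]
   tri [ 0.512 -0.159  0.203]
drawer_mouth scene [404.9 278.4] 0.8 [0.547 0.225 0.022]
drawer_mouth side [288.3 315.3] 0.82 [0.551 0.222 0.022]
   tri [0.549 0.226 0.025]
glue scene [272.3 168.8] 0.59 [ 0.37  -0.447  0.   ]
glue side [408.4 192.5] 0.96 [ 0.374 -0.46   0.   ]
   tri [ 0.373 -0.444  0.007]
holesaw scene [295. 290.] 0.73 [ 0.761 -0.013  0.   ]
holesaw side [254.3 243.6] 0.78 [ 0.765 -0.005  0.   ]
   tri [ 0.764 -0.008  0.001]
tape scene [250.3 183.1] 0.81 [ 0.484 -0.454  0.   ]
tape side [375.8 190.8] 0.76 [ 0.488 -0.426  0.   ]
   tri [ 0.488 -0.447 -0.004]
tin scene [385.  222.1] 0.72 [0.359 0.047 0.   ]
tin side [374.1 288.7] 0.94 [0.377 0.042 0.   ]
   tri [0.375 0.055 0.016]
sander scene [224.2 205.1] 0.9 [ 0.628 -0.442  0.   ]
sander side [341.5 180.5] 0.65 [ 0.627 -0.446  0.   ]
   tri [ 0.627 -0.444  0.   ]
sparenut side [369.  233.6] 0.43
```

View pics/both0.png

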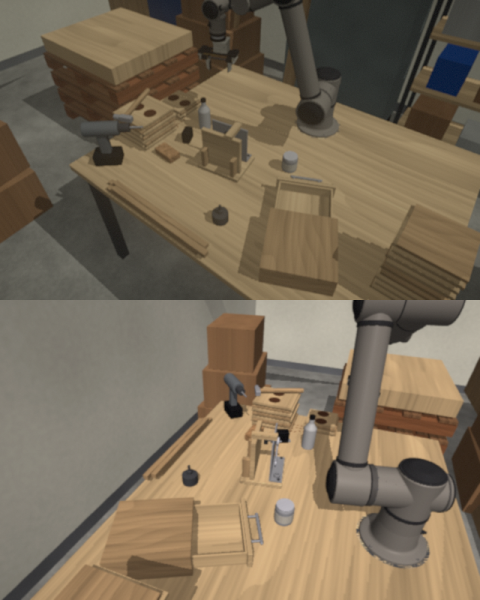

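The scene view shows the jig with the strip on top near (310,172), the drawer open towards the robot, and the tin between them. I'll go above the jig for a close look.

carry_out:
  translation:
    - [0,0,-0.04]
    - [0,0,-0.045]
    - [-0.01,-0.02,-0.04]
    - [-0.02,-0.04,-0.02]
    - [-0.02,-0.043,0]
    - [-0.02,-0.043,0]
    - [-0.02,-0.043,0]
    - [-0.02,-0.043,0]
    - [-0.02,-0.043,0]
    - [-0.02,-0.043,0]
  turn:
    - [0,0,0]
    - [0,0,0]
    - [0,0,0]
    - [0,0,0]
    - [0,0,0]
    - [0,0,0]
    - [0,0,0]
    - [0,0,0]
    - [0,0,0]
    - [0,0,0]
  gripper: [-1,-1,-1,-1,-1,-1,-1,-1,-1,-1]

```text
time: 2.3
tool_pos: [0.4319, -0.2353, 0.372]
tool_rot: [-3.141, -0.001, -1.206]
contact_force: [0.0, -0.0, 0.3]
opening: 0.092
```

```bash
cat > b.py <<'E'
from h import *
import sys
np.set_printoptions(precision=4,suppress=True)
s=robot.observe();print(s['time'],s['tool_pos'],s['tool_rot'],s['contact_force'])
p=read_camera('wrist');save(p,sys.argv[1]);print(np.array(p['world_from_camera']))
for k,z in (('jig',0),('head_center',.16),('strip_center',.204),('drawer_mouth',.022)):
    r=nets.tip_of(p,k)
    for q in r[:2]: print(k,np.round(q['pixel'],1),round(q['score'],2),atz(p,q['pixel'],z))
for k,z in (('strip',.213),('bolt_head',.175)):
    r=nets.regions_of(p,k)
    if r:
        c,_=cv2.findContours(r[0]['region'].astype(np.uint8),cv2.RETR_EXTERNAL,cv2.CHAIN_APPROX_NONE)
        c=max(c,key=cv2.contourArea); w=np.array([atz(p,x[0],z)[:2] for x in c])*1000
        b=cv2.minAreaRect(w.astype(np.float32));print(k,round(r[0]['score'],2),b); print(cv2.boxPoints(cv2.minAreaRect(c)).round())
E
python3 b.py w1.png
```

```text
2.3 [ 0.4319 -0.2353  0.372 ] [-3.1414 -0.0007 -1.2061] [ 0.0212 -0.0241  0.2896]
[[ 0.3567 -0.9028 -0.2402  0.4964]
 [-0.9342 -0.3444 -0.0932 -0.2108]
 [ 0.0014  0.2577 -0.9662  0.53  ]
 [ 0.      0.      0.      1.    ]]
jig [309.3  99.7] 0.64 [ 0.5073 -0.1888  0.    ]
head_center [306.5  92.1] 0.64 [ 0.5103 -0.1899  0.16  ]
strip_center [266.6  74. ] 0.77 [ 0.5105 -0.1516  0.204 ]
drawer_mouth [266.8 129.2] 0.32 [ 0.443 -0.144  0.022]
drawer_mouth [137.6 131.5] 0.28 [0.3691 0.0401 0.022 ]
strip 0.84 ((507.5517578125, -150.59803771972656), (99.59430694580078, 31.995080947875977), 11.801131248474121)
[[240. 129.]
 [251.  13.]
 [287.  17.]
 [276. 133.]]
bolt_head 0.73 ((510.1674499511719, -190.4613494873047), (15.796172142028809, 15.32256031036377), 10.039037704467773)
[[298.  98.]
 [301.  82.]
 [315.  85.]
 [312. 101.]]
```

View pics/w1.png

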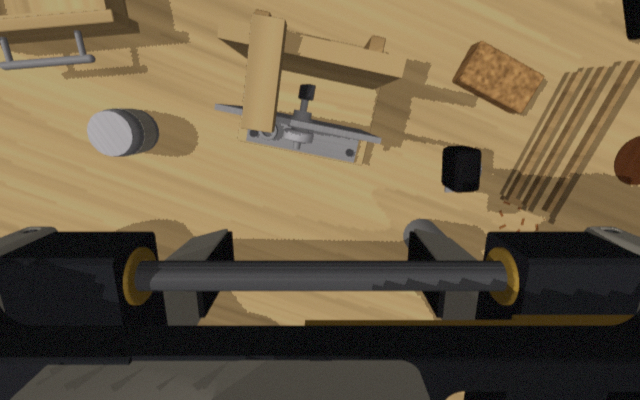

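Wrist view: strip at (263,72), head at (307,92), both consistent with the first measurement. I'll go down over the strip, aligned to it.

carry_out:
  translation:
    - [-0.017,-0.034,0.01]
    - [-0.017,-0.034,0.02]
    - [-0.017,-0.034,0.02]
    - [0,0,0.03]
    - [0,0,0.03]
    - [0,0,0.03]
    - [0,0,0]
  turn:
    - [0,0,0]
    - [0,0,0]
    - [0,0,0]
    - [0,0,0.08]
    - [0,0,0.079]
    - [0,0,0]
    - [0,0,0]
  gripper: [-0.5,-0.5,-0.5,-0.5,-0.5,-0.5,-0.5]

```text
time: 3.35
tool_pos: [0.5054, -0.1533, 0.2281]
tool_rot: [3.135, 0.005, -1.367]
contact_force: [-0.1, -0.8, -0.3]
opening: 0.0687
```

```bash
python3 b.py w2.png; python3 - <<'E'
from h import *
a=cv2.imread('pics/scene0.png')[100:300,220:500];b=cv2.imread('pics/side0.png')[140:390,130:410]
w=cv2.resize(cv2.imread('pics/w2.png'),None,fx=.75,fy=.75)
a=cv2.resize(a,(400,286));b=cv2.resize(b,(320,286))
o=np.zeros((586,720,3),np.uint8);o[:286,:400]=a;o[:286,400:]=b;o[286:586,:480]=w;cv2.imwrite('pics/c2.png',o)
E
```

```text
3.35 [ 0.5054 -0.1533  0.2281] [ 3.1349  0.0046 -1.3672] [-0.065  -0.8304 -0.3295]
[[ 0.2022 -0.9443 -0.2595  0.5743]
 [-0.9793 -0.1961 -0.0497 -0.1402]
 [-0.0039  0.2642 -0.9645  0.3857]
 [ 0.      0.      0.      1.    ]]
jig [354.9 169.5] 0.71 [ 0.5139 -0.1934  0.    ]
jig [367.  210.6] 0.26 [ 0.4666 -0.22    0.    ]
head_center [371. 212.] 0.84 [ 0.5108 -0.19    0.16  ]
strip_center [313.1 223.7] 0.56 [ 0.5091 -0.1485  0.204 ]
drawer_mouth [146.7 243.9] 0.31 [0.3774 0.0354 0.022 ]
strip 0.74 ((523.9767456054688, -145.7484588623047), (68.69738006591797, 30.13496971130371), 11.294148445129395)
[[285. 260.]
 [285. 141.]
 [340. 141.]
 [340. 260.]]
bolt_head 0.7 ((513.5281372070312, -186.71246337890625), (29.23909568786621, 17.304447174072266), 69.79656982421875)
[[346. 214.]
 [359. 192.]
 [394. 214.]
 [381. 235.]]
```

View pics/c2.png

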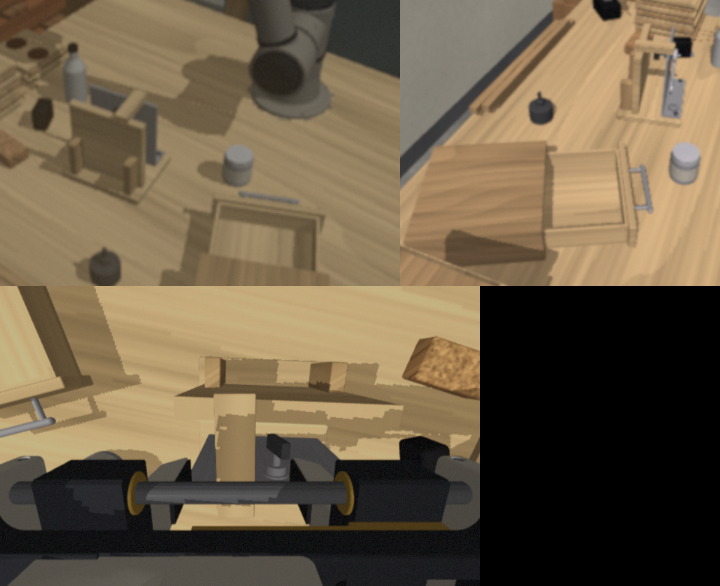

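Composite: strip at about (313,224) full-resolution pixels, square to the fingers, with the leaning head beside it at (371,212). A small correction, then down, grip and lift.

carry_out:
  translation:
    - [-0.004,-0.0045,0.012]
    - [0,0,0.02]
    - [0,0,0]
    - [0,0,0]
    - [0,0,0]
    - [0,0,0]
    - [0,0,0]
    - [0,0,-0.02]
    - [0,0,-0.03]
  turn:
    - [0,0,0]
    - [0,0,0]
    - [0,0,0]
    - [0,0,0]
    - [0,0,0]
    - [0,0,0]
    - [0,0,0]
    - [0,0,0]
    - [0,0,0]
  gripper: [-0.5,-0.5,1,1,1,1,1,1,1]
  squeeze: 20

```text
time: 4.6
tool_pos: [0.5107, -0.1477, 0.249]
tool_rot: [3.139, 0.002, -1.365]
contact_force: [0.6, -0.5, -1.2]
opening: 0.0298
```

```bash
cat > d.py <<'E'
from h import *
np.set_printoptions(precision=4,suppress=True)
s=robot.observe();print(s['time'],s['tool_pos'],s['tool_rot'],s['opening'])
for n in('side','scene'):
    p=read_camera(n)
    r=nets.regions_of(p,'drawer_mouth') 
    print(n,[ (np.round(q['pixel']),round(q['score'],2)) for q in r[:1]])
    for q in nets.tip_of(p,'strip_center')[:1]: print('strip',np.round(q['pixel']),round(q['score'],2),atz(p,q['pixel'],s['tool_pos'][2]+.008))
p=read_camera('side');save(p,'side1.png')
# hand-picked full-res pixels from crop c2 (side crop origin 130,140 scale 280/320=.875 ; 250/286)
f=lambda u,v:(130+(u-400)*.875,140+v*.874)
for nm,a,z in (('sideR edge front',f(626,148),.068),('sideR at unit',f(548,150),.068),('handle far',f(643,166),.05),('handle near',f(650,210),.05),('front far',f(626,146),.078),('front near',f(636,242),.078),('unit far',f(545,143),.09),('unit near',f(548,250),.09)): print(nm,atz(p,a,z))
E
python3 d.py
```

```text
4.6 [ 0.5107 -0.1477  0.249 ] [ 3.1385  0.0022 -1.3652] 0.02977892998591945
side [(array([236., 318.]), 0.63)]
strip [356. 165.] 0.52 [ 0.5018 -0.1498  0.257 ]
scene [(array([403., 322.]), 0.71)]
strip [310. 162.] 0.63 [ 0.5171 -0.1462  0.257 ]
sideR edge front [0.4983 0.0831 0.068 ]
sideR at unit [0.6613 0.1527 0.068 ]
handle far [0.4494 0.1054 0.05  ]
handle near [0.3997 0.2146 0.05  ]
front far [0.4973 0.0867 0.078 ]
front near [0.3982 0.3134 0.078 ]
unit far [0.6661 0.1546 0.09  ]
unit near [0.537  0.3917 0.09  ]
```

carry_out:
  translation:
    - [-0.03,-0.01,-0.02]
    - [-0.041,-0.013,0]
    - [-0.041,-0.0135,0]
    - [-0.041,-0.0135,0]
    - [-0.041,-0.0135,0]
    - [-0.041,-0.0135,0]
    - [-0.041,-0.0135,0]
    - [-0.041,-0.0135,0]
    - [-0.041,-0.0135,0.02]
    - [0,0,0.03]
  turn:
    - [0,0,0]
    - [0,0,0]
    - [0,0,0]
    - [0,0,0]
    - [0,0,0]
    - [0,0,0]
    - [0,0,0]
    - [0,0,0]
    - [0,0,-0.1]
    - [0,0,-0.1]
  gripper: [1,1,1,1,1,1,1,1,1,1]

```text
time: 5.95
tool_pos: [0.5537, 0.2317, 0.2193]
tool_rot: [-3.138, 0.001, -1.156]
contact_force: [0.8, -0.1, -1.2]
opening: 0.0296
```

```bash
cat > e.py <<'E'
from h import *
np.set_printoptions(precision=4,suppress=True)
s=robot.observe();print(s['time'],s['tool_pos'],s['tool_rot'],s['opening'])
for n in('side','scene','wrist'):
    p=read_camera(n); save(p,n+'2.png')
    for q in nets.tip_of(p,'drawer_mouth')[:1]: print(n,np.round(q['pixel']),round(q['score'],2),atz(p,q['pixel'],.022))
    print(proj(p,[.549,.225,.022]),proj(p,[.613,.253,.068]), proj(p,[.467,.18,.078]))
a=cv2.imread('pics/side2.png')[120:400,100:480];b=cv2.imread('pics/wrist2.png')
o=np.zeros((590,640,3),np.uint8);o[:280,:380]=a;o[280:580,:480]=cv2.resize(b,(480,300));cv2.imwrite('pics/c3.png',o)
E
python3 e.py
```

```text
5.95 [0.5537 0.2317 0.2193] [-3.1382  0.0012 -1.156 ] 0.029607986868363446
side [287. 316.] 0.83 [0.5515 0.2256 0.022 ]
[np.float64(288.4441526717774), np.float64(316.292822025862)] [np.float64(258.2969066220446), np.float64(304.81845156531654)] [np.float64(326.78253717702154), np.float64(296.72576949739505)]
scene [402. 280.] 0.61 [0.5573 0.2199 0.022 ]
[np.float64(404.564585123325), np.float64(278.76715389760045)] [np.float64(404.12868407799874), np.float64(287.5917270290896)] [np.float64(407.2933094828804), np.float64(242.24035633859955)]
[np.float64(319.2726139294112), np.float64(178.99127731276494)] [np.float64(318.35531954734336), np.float64(114.81929136862513)] [np.float64(328.2354114150654), np.float64(279.3516710605091)]
```

View pics/c3.png

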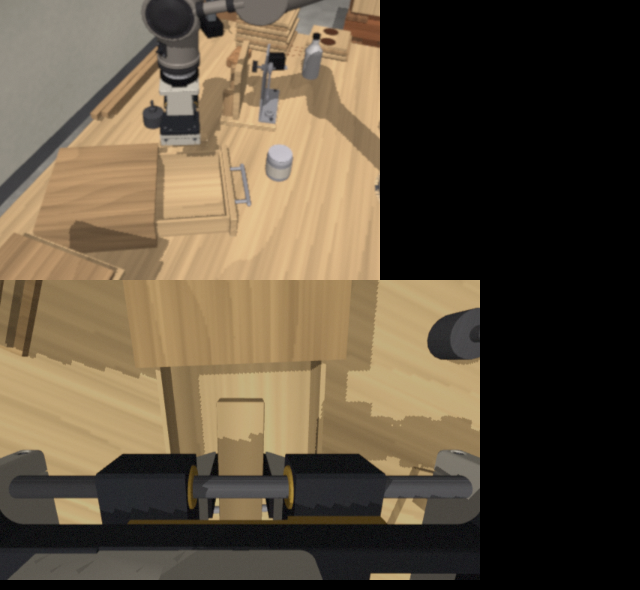

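Side and wrist views show the strip over the open drawer, lengthwise and clear of the unit edge. Lowering and releasing it.

carry_out:
  translation:
    - [0.003,0.003,0.04]
    - [0,0,0.045]
    - [0,0,0.045]
    - [0,0,0.035]
    - [0,0,0.02]
    - [0,0,0.009]
    - [0,0,0]
  turn:
    - [0,0,0]
    - [0,0,0]
    - [0,0,0]
    - [0,0,0]
    - [0,0,0]
    - [0,0,0]
    - [0,0,0]
  gripper: [1,1,1,1,1,1,1]

```text
time: 6.95
tool_pos: [0.5543, 0.2223, 0.028]
tool_rot: [-3.136, -0.001, -1.168]
contact_force: [0.2, 0.2, -0.4]
opening: 0.0299
```

carry_out:
  translation:
    - [0,0,0]
    - [0,0,0]
    - [0,0,0]
    - [0,0,0]
    - [0,0,-0.02]
    - [0,0,-0.04]
    - [0,0,-0.05]
    - [0,0,-0.05]
    - [0,0,-0.05]
    - [0,0,-0.04]
  turn:
    - [0,0,0]
    - [0,0,0]
    - [0,0,0]
    - [0,0,0]
    - [0,0,0]
    - [0,0,0]
    - [0,0,0]
    - [0,0,0]
    - [0,0,0]
    - [0,0,0]
  gripper: [-0.3,-0.3,-0.3,-0.3,-0.3,-0.3,-0.3,-0.3,-0.3,-0.3]

```text
time: 7.95
tool_pos: [0.552, 0.2225, 0.2792]
tool_rot: [-3.139, -0.001, -1.165]
contact_force: [0.9, 0.9, 0.7]
opening: 0.0598
```

```bash
cat > f.py <<'E'
from h import *
np.set_printoptions(precision=4,suppress=True)
s=robot.observe();print(s['time'],s['tool_pos'],s['tool_rot'],s['opening'],s['qpos'])
ob=[]
for n in('side','scene','wrist'):
    p=read_camera(n); save(p,n+'3.png')
    for q in nets.tip_of(p,'strip_center')[:1]: print(n,np.round(q['pixel']),round(q['score'],2),atz(p,q['pixel'],.031)); ob.append((p,q['pixel']))
print(tri(ob))
E
python3 f.py
```

```text
7.95 [0.552  0.2225 0.2792] [-3.1387 -0.0006 -1.1651] 0.05983063502281885 [ 0.2546  0.4409  1.2279 -0.0001  1.4698  1.4197]
side [290. 310.] 0.61 [0.5499 0.2117 0.031 ]
scene [402. 280.] 0.51 [0.5641 0.2241 0.031 ]
wrist [320. 170.] 0.56 [0.5509 0.2219 0.031 ]
[0.5523 0.218  0.0261]
```

View pics/wrist3.png

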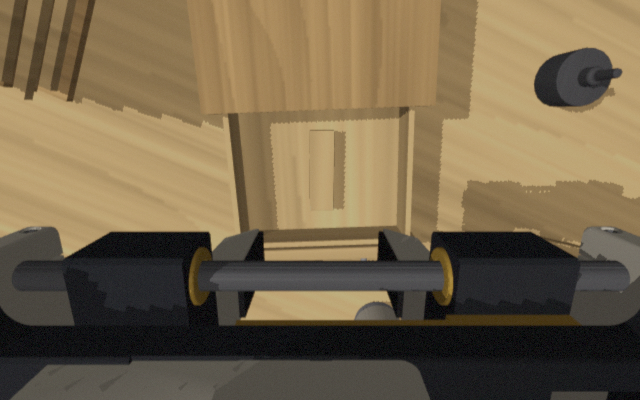

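Strip lies flat in the drawer at (322,170), clear of the walls. Back over the bolt head.

```bash
python3 - <<'E'
from h import *
T=np.array([[0.3567,-0.9028,-0.2402,0.4964],[-0.9342,-0.3444,-0.0932,-0.2108],[0.0014,0.2577,-0.9662,0.53],[0,0,0,1]])
p=read_camera('side'); q=read_camera('wrist'); w=dict(fx=q['fx'],fy=q['fy'],cx=q['cx'],cy=q['cy'],world_from_camera=T)
for a,b in (((217,103),(380,136)),((218,24),(405,65))):
    A,B=atz(w,a,.195),atz(w,b,.195); d=A-B; print(A,B,np.degrees(np.arctan2(-d[0],d[1])),np.linalg.norm(d))
im=cv2.imread('pics/w1.png')[0:180,200:420]; cv2.imwrite('pics/c4.png',cv2.resize(im,None,fx=3.5,fy=3.2,interpolation=cv2.INTER_CUBIC))
E
```

```text
[ 0.46774849 -0.11261255  0.195     ] [ 0.49580272 -0.27632703  0.195     ] 9.72380253972066 0.16610078262876388
[ 0.53631667 -0.09364736  0.195     ] [ 0.56614868 -0.27183036  0.195     ] 9.50450414903492 0.18066302248324884
```

carry_out:
  translation:
    - [0.045,0.0,0]
    - [0.045,0.0,0]
    - [0.045,0.0,0]
    - [0.045,0.0,0]
    - [0.045,0.0,0]
    - [0.045,0.0,0]
    - [0.045,0.0,0]
    - [0.045,0.0,0]
  turn:
    - [0,0,0]
    - [0,0,0]
    - [0,0,0]
    - [0,0,0]
    - [0,0,0]
    - [0,0,0]
    - [0,0,0]
    - [0,0,0]
  gripper: [-0.3,-0.3,-0.3,-0.3,-0.3,-0.3,-0.3,-0.3]

```text
time: 9.15
tool_pos: [0.6941, -0.1099, 0.2741]
tool_rot: [3.14, 0.002, -1.165]
contact_force: [0.5, 1.1, -0.3]
opening: 0.0598
```

carry_out:
  translation:
    - [0.001,0.04,0]
    - [0,0.04,0]
    - [0,0.04,0]
    - [0,0.04,0]
    - [0,0.04,0]
    - [0,0,0.01]
    - [0,0,0.01]
    - [0,0,0.01]
    - [0,0,0]
  turn:
    - [0,0,0]
    - [0,0,0]
    - [0,0,0]
    - [0,0,0]
    - [0,0,0]
    - [0,0,0.08]
    - [0,0,0.08]
    - [0,0,0.08]
    - [0,0,0]
  gripper: [-0.3,-0.3,-0.3,-0.3,-0.3,-0.3,-0.3,-0.3,-0.3]

```text
time: 10.05
tool_pos: [0.5095, -0.1877, 0.2434]
tool_rot: [3.138, 0.003, -1.406]
contact_force: [0.0, 0.3, 0.4]
opening: 0.0597
```

```bash
python3 b.py w4.png; python3 - <<'E'
from h import *
ob=[]
for n in('side','scene'):
    p=read_camera(n)
    for q in nets.tip_of(p,'head_center')[:1]: print(n,np.round(q['pixel']),round(q['score'],2),atz(p,q['pixel'],.16))
E
```

```text
10.05 [ 0.5095 -0.1877  0.2434] [ 3.1377  0.0029 -1.406 ] [0.0278 0.2605 0.361 ]
[[ 0.1641 -0.952  -0.2583  0.5784]
 [-0.9864 -0.159  -0.0408 -0.1771]
 [-0.0022  0.2615 -0.9652  0.4012]
 [ 0.      0.      0.      1.    ]]
jig [320.8 170.1] 0.95 [ 0.507  -0.1885  0.    ]
head_center [319.1 202.1] 0.65 [ 0.5106 -0.1868  0.16  ]
strip 0.59 ((606.190185546875, -306.97711181640625), (63.639495849609375, 32.20694351196289), 85.34834289550781)
[[497. 114.]
 [514.  52.]
 [626.  83.]
 [609. 145.]]
bolt_head 0.57 ((513.64599609375, -188.88870239257812), (22.807191848754883, 16.668832778930664), 10.071949005126953)
[[311. 189.]
 [334. 189.]
 [334. 219.]
 [311. 219.]]
side [355. 189.] 0.59 [ 0.50427746 -0.17159007  0.16      ]
```

View pics/w4.png

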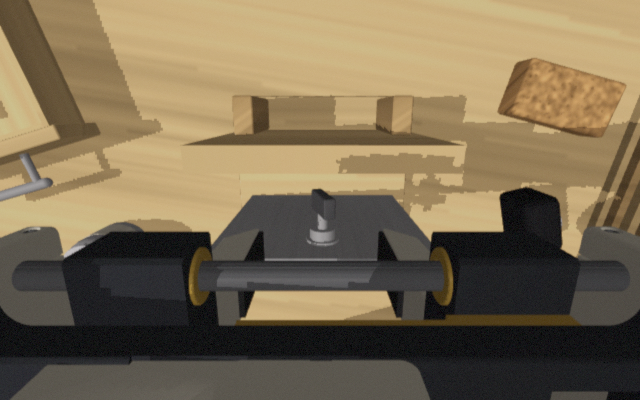

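```bash
python3 - <<'E'
from h import *
p=read_camera('wrist')
for nm,a,z in(('panel in',(322,173),.195),('panel out',(322,146),.195),('brk in',(322,259),.195),('tip',(319,202),.16),('axis',(323,205),.16),('collar',(322,236),.16)): print(nm,atz(p,a,z).round(4))
E
```

```text
panel in [ 0.5409 -0.1846  0.195 ]
panel out [ 0.5581 -0.1817  0.195 ]
brk in [ 0.4806 -0.1948  0.195 ]
tip [ 0.5115 -0.1874  0.16  ]
axis [ 0.5096 -0.1909  0.16  ]
collar [ 0.4839 -0.1944  0.16  ]
```

Gap faces measure 60 mm apart, centre (0.511,-0.190), agreeing with the head. Going down.

carry_out:
  translation:
    - [0.0026,-0.002,0.02]
    - [0,0,0.03]
    - [0,0,0.03]
    - [0,0,0.018]
    - [0,0,0]
  turn:
    - [0,0,0]
    - [0,0,0]
    - [0,0,0]
    - [0,0,0]
    - [0,0,0]
  gripper: [-0.3,-0.3,-0.3,-0.3,-0.3]

```text
time: 11.15
tool_pos: [0.5115, -0.1896, 0.1452]
tool_rot: [3.137, 0.003, -1.405]
contact_force: [0.0, 0.8, -0.5]
opening: 0.0598
```

carry_out:
  translation:
    - [0,0,0]
    - [0,0,0]
    - [0,0,0]
    - [0,0,0]
    - [0,0,0]
    - [0,0,0]
    - [0,0,0]
    - [0,0,0]
  turn:
    - [0,0,0]
    - [0,0,0]
    - [0,0,0]
    - [0,0,0]
    - [0,0,0]
    - [0,0,0]
    - [0,0,0]
    - [0,0,0]
  gripper: [1,1,1,1,1,1,1,1]
  squeeze: 30

```text
time: 11.95
tool_pos: [0.5124, -0.1884, 0.1471]
tool_rot: [3.14, 0.004, -1.405]
contact_force: [-0.4, 8.6, -0.6]
opening: 0.0092
```

```bash
python3 - <<'E'
from h import *
s=robot.observe();print({k:np.round(v,4) for k,v in s.items()})
p=read_camera('wrist');save(p,'w5.png');q=read_camera('side');save(q,'s5.png')
o=np.zeros((580,640,3),np.uint8);o[:280,:440]=cv2.resize(cv2.imread('pics/s5.png')[130:270,280:500],(440,280));o[280:,:480]=cv2.resize(cv2.imread('pics/w5.png'),(480,300));cv2.imwrite('pics/c5.png',o)
E
```

```text
{'time': np.float64(11.95), 'qpos': array([-0.4941,  0.4567,  1.5798,  0.0025,  1.1086,  0.9097]), 'qvel': array([ 0.0022,  0.0001, -0.0013, -0.0011, -0.0001, -0.0004]), 'joint_efforts': array([ -3.9471, -47.3627, -24.6097,  -1.7867,  -1.2953,  -0.0511]), 'tool_pos': array([ 0.5124, -0.1884,  0.1471]), 'tool_rot': array([ 3.1402,  0.0039, -1.4049]), 'contact_force': array([-0.4129,  8.6337, -0.6295]), 'torque': array([ 1.3131,  0.0014, -0.1256]), 'opening': np.float64(0.0092)}
```

View pics/c5.png

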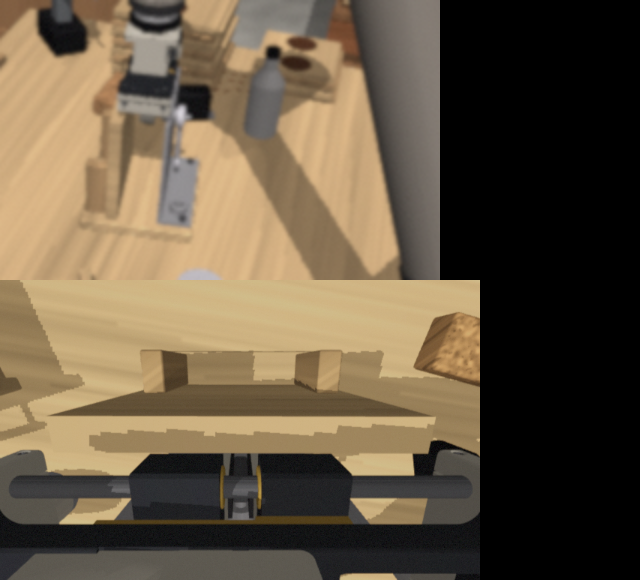

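Opening 9.2 mm equals the head's thickness, so it stands square. The tool is pushed 8.6 N sideways, so I'll ease it by 1.5 mm and hold.

carry_out:
  translation:
    - [-0.0015,0,0]
    - [0,0,0]
    - [0,0,0]
    - [0,0,0]
    - [0,0,0]
    - [0,0,0]
    - [0,0,0]
    - [0,0,0]
  turn:
    - [0,0,0]
    - [0,0,0]
    - [0,0,0]
    - [0,0,0]
    - [0,0,0]
    - [0,0,0]
    - [0,0,0]
    - [0,0,0]
  gripper: [1,1,1,1,1,1,1,1]

```text
time: 12.85
tool_pos: [0.5124, -0.1884, 0.1472]
tool_rot: [3.141, 0.001, -1.405]
contact_force: [-0.2, 5.2, -8.1]
opening: 0.0089
```

```bash
python3 - <<'E'
from h import *
s=robot.observe();print(s['time'],s['tool_pos'],s['tool_rot'],s['contact_force'],s['opening'])
for n in('side','scene'):
    p=read_camera(n)
    for k,z in(('strip_center',.031),('tin',0),('glue',0),('tape',0),('holesaw',0),('sander',0)):
        r=nets.tip_of(p,k)
        if r: print(n,k,round(r[0]['score'],2),atz(p,r[0]['pixel'],z).round(3))
E
```

```text
12.85 [ 0.51237702 -0.18838116  0.14716974] [ 3.14056986e+00  1.26119454e-03 -1.40498438e+00] [-0.18444669  5.23805212 -8.06552642] 0.008883449673226474
side strip_center 0.79 [0.551 0.207 0.031]
side tin 0.65 [0.362 0.043 0.   ]
side glue 0.97 [ 0.373 -0.451  0.   ]
side tape 0.49 [ 0.498 -0.449  0.   ]
side holesaw 0.91 [ 0.766 -0.013  0.   ]
side sander 0.72 [ 0.639 -0.448  0.   ]
scene strip_center 0.64 [0.564 0.221 0.031]
scene tin 0.77 [0.359 0.051 0.   ]
scene tape 0.63 [0.357 0.043 0.   ]
scene holesaw 0.57 [ 0.772 -0.011  0.   ]
scene sander 0.68 [ 0.652 -0.432  0.   ]
```

```bash
python3 -c "
from cell import robot
print(robot.hand_in()); s=robot.observe(); print(s['time'],s['opening'],s['contact_force'])"
```

```text
the job is handed in; nothing more can be done
None
the job is handed in; nothing more can be done
```

The strip is lying flat in the open drawer, and the gripper is holding the T-bolt's head upright with the grip set to 30 N. I handed the job in after about 13 of the 51 s; no verdict is reported.

**What the last checks showed:**
- **Head:** the fingers closed to 8.9 mm on the 9 mm head, which means it stands square between them. The grasp point is about 6 mm from the head's centre. I did not read the bolt's angle directly.
- **Strip:** the cameras put it at about (0.55, 0.22) m, in the middle of the drawer opening.
- **Side load:** the tool still feels about 5 N sideways and 8 N vertically. I moved the fingers 1.5 mm to ease the sideways push, which brought it down from 8.6 N.

**Checks that failed or disagreed:**
- **Tape measure:** the scene camera's network placed it on the tin with a score of 0.63. The side camera still had it in place, so I took this as a false detection.
- **Tin and sander:** single-camera readings moved by 12 to 25 mm from the first ones. For the tin, the other camera showed no real change (about 4 mm). For the sander, both cameras shifted, but the arm never went near it. I put both down to network error.
- **Not re-measured:** I did not check the spare nut's position or whether anything touched the spanner. I never brought the gripper to the bracket's robot side, where both of them are.

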